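# File the washer box in the household lever arch file

### The job

The household lever arch file lies open on the laundry counter: lift its lever so that the rings spring open, thread the yellow box by its punched strip onto both posts and set it down on the filed sheets, then press the lever down until it is fully home and the rings are closed. Feel your way and be gentle: do not force or drop the box, do not press the lever hard once it is down, do not push on the rings themselves, and leave the blue box and everything else where it is.

Things in the scene. Friction and masses are not known exactly. Their poses are not given: they have to be found in the camera images.
- file: Lever arch file lying open, black boards 240 mm wide (x), 3 mm thick; fixed. Origin on the counter, midway between the posts as drawn; x along the spine, +y to the spine and front cover, z up. The mechanism is riveted on by hand: posts, lever and rings TOGETHER stand up to 3.5 mm off the drawing in x, y and z (not turned). Numbers here are the drawing's; no reading shows the error.
- sheets_mid (a point): Middle of the top of the white filed sheets, as drawn, 14 mm above the counter. The pile is 210 x 148 mm (file y -136 to +12), round the posts. Its true top lies anywhere from 8 to 20 mm above the counter; no reading shows it. It gives by up to 2 mm (8 N/mm).
- post_a (a point): Drawing position of the tip of the post at x -40 mm, y 0, z 53.5 mm of the file (true post: up to 3.5 mm off in x, y and z). Upright fixed steel post, 4.5 mm thick with a round tip.
- post_b (a point): The same for the post at x +40 mm.
- lever_rest (a point): Fixed point: drawing place of the centre of the lever's finger end when the lever is down (file x -77, y 58, z 29.5 mm). The finger end is a crosswise steel roll 24 mm long (along y): the middle 16 mm is 13 mm thick, its ends 10 mm. Nothing stands beside it, free height below. Pinched across its ends from above it swivels between the fingers. Over 45 N of the fingers on its middle is too much.
- lever_pin (a point): Fixed point: drawing place of the pin the lever turns about, along the file's y (file x 25, y 58, z 29.5 mm). The roll's centre is 102 mm from it: at lever angle q it lies at x = 25 - 102 cos q, z = 29.5 + 102 sin q (mm).
- lever (a joint): Lever angle, rad: 0 down on a rigid stop (rings closed), 1.7 standing (rings open). Sprung over a dead centre at 0.07: 2 to 3 N at the roll start it up, above about 0.2 it springs up by itself; pushing it down takes up to 10 N at the roll. Below about 0.15 friction keeps it where it is left, so it must be pressed on to the stop. A lever pinched hard (60 N) creeps in the fingers while led down.
- arches (a joint): Angle of the two ring arches (4 mm wire on one shaft along x at y 40, z 15.5 mm of the file), rad: about 0 closed, meeting the post tips from the spine side; about 0.8 open, swung back to the spine. Driven by the lever. Open they stand at x -40 and +40, y 40 to 75, up to 75 mm high; the standing lever reaches 140 mm high at x 38, y 58.
- yellow_box_center (a point): Centre of the yellow ring-file box (half-way up). Closed body 110 (its x) by 52 (its y) by 32 mm high, 0.1 to 0.2 kg, white label on top. At its foot a yellow punched strip, 110 x 25 x 4 mm, sticks out to its +y. Grasp across the 52 mm with the fingertips at least 6 mm above the underside, one finger over the strip between the holes.
- yellow_box_hole_a (a point): Centre of the hole in the strip for post a: box x -40 mm, y +40 mm, 2 mm above the underside. Slot, 8 mm along x by 6.5 mm along y, right through the strip, edges chamfered 1 mm.
- yellow_box_hole_b (a point): The same for post b, at box x +40 mm. Filed, the box lies with its axes along the file's axes, its centre at y -40 mm of the file.
- yellow_box: The yellow box itself; origin at the centre of the underside of its 110 x 52 mm body, z up. It and the blue box may start in each other's place, to the right of the file.
- blue_box: Box of the same shape in blue. Bystander, leave alone. Origin: centre of its underside.
- punch: Red and black desk hole punch, 105 x 60 x 40 mm, on the front cover. Bystander, leave alone. Origin: centre of its underside.
- detergent: White bottle, 76 mm across, 190 mm high. Bystander, leave alone. Origin: centre of its underside.
- tin_tall: Tin with orange label, 66 mm across, 115 mm high. Bystander, leave alone. Origin: centre of its underside.
- tin_low: Low tin with red label, 84 mm across, 60 mm high. Bystander, leave alone. Origin: centre of its underside.
- peg_jar: Brown jar with white cap, 80 mm across, 85 mm high. Bystander, leave alone. Origin: centre of its underside.
- brush: Hand brush with green handle, about 190 mm long, 20 mm high, lying. Bystander, leave alone. Origin: centre of its underside.
Things that resemble listed ones, but are neither listed nor needed, are in the scene too. What is shaped like the part that bears lever but turquoise is not meant.

How it is judged (in metres and radians):
On the way, in this order (a step that is already met when the one before it is completed fails the run):
1. the lever is up and the rings stand wide open (value of joint lever above 1.5 rad and value of joint arches above 0.65 rad), for 0.2 s.
2. with the rings still open, the yellow box sits on both posts, flat on the filed sheets (horizontal distance between yellow_box_hole_a and post_a below 0.008 m and horizontal distance between yellow_box_hole_b and post_b below 0.008 m and z of each of yellow_box_hole_a, yellow_box_hole_b in the frame of file below 0.025 m and value of joint lever above 1.3 rad), for 0.3 s.
At the end, for the whole second after the job is handed in: Lever within 0.012 rad of its closed stop (1 mm at its end), rings within 0.04 rad of closed; both posts through the strip's holes (each hole within 8 mm of its post's drawing place, at most 25 mm above the counter); box level within 0.06 rad, at rest and released (value of joint lever below 0.012 rad and value of joint arches below 0.04 rad and horizontal distance between yellow_box_hole_a and post_a below 0.008 m and horizontal distance between yellow_box_hole_b and post_b below 0.008 m and z of each of yellow_box_hole_a, yellow_box_hole_b in the frame of file below 0.025 m and angle between yellow_box's own z axis and vertical below 0.06 rad and linear speed of yellow_box below 0.02 m/s); the robot touches nothing.
It fails at once if the middle of the lever's finger end is pressed with more than 45 N (contact force between the fingers and lever_c1 above 45 N).
It fails at once if the box is forced against the posts with more than 60 N or against the sheets with more than 40 N (contact force between yellow_box and mechanism above 60 N or contact force between yellow_box and sheets above 40 N).
It fails at once if the box is dropped (moves faster than 0.2 m/s out of the fingers, a fall of about 2 mm) (linear speed of yellow_box above 0.2 m/s and contact force between the fingers and yellow_box below 0.2 N).
It fails at once if the rings themselves are pushed or pulled with more than 8 N (contact force between any of the fingers, the arm and arches above 8 N).
It fails at once if the blue box or another bystander is moved by more than 20 mm (distance of any of blue_box, punch, detergent, tin_tall, tin_low, peg_jar, brush from where it was at the start of the episode above 0.02 m).
It also fails if it takes over 72 s, if anything falls off the work surface, if the arm or the gripper's body presses on something with over 40 N, if the wrist force passes 120 N, or if a joint passes its speed limit or range.

### The arm

A 6-joint arm with a two-finger parallel gripper is mounted at the origin on the work surface. World frame = base frame: x ahead of the robot, y to its left, z up, the work surface at z = 0. Lengths are in m, angles in degrees, forces in N, time in s.
With the tool pointing down it reaches from about 0.275 to 0.775 m from the base axis. Payload 14.6 kg.
Tool frame: the origin (TCP) lies between the finger pads; the fingertips stand 25 mm ahead of it and the grasp point (between the pads) lies 6 mm ahead of it (arm.nose_length is the distance from the TCP to the fingertips, in m); z points along the fingers, y is the line along which they close (so a half turn about z gives the same grasp; the last joint's range is limited). The gripper opens to 85 mm and grips with 20 to 120 N. Pads are 22 mm wide; open, the fingers measure 114 mm over their backs; the gripper's body (76 mm by 85 mm) begins 54 mm behind the grasp point. The pads swing forward as they close: fully open they stand 13 mm farther back than shut.
Start: joints at [61.576, 15.075, -2.767, 72.158, 0, 81.102], TCP at [0.175, 0.495, 0.256] pointing down, gripper open.
Joint ranges: [-151.79, 151.79], [-50.71, 97.33], [-67.44, 78.34], [-121.81, 120.89], [-77.56, 73.72], [-180, 180]. Speed limits (degrees/s): [108.29, 108.29, 147.25, 159.86, 180, 180].

### API

Orientations are given as [roll, pitch, yaw] about the fixed x, y, z axes, in that order (R = Rz(yaw) Ry(pitch) Rx(roll)).
In Python, from rig import arm gives the robot as it stands.
- The arm moves only by the shell command python3 -m crank 'ROWS' [OPENING] [FORCE]. ROWS is JSON, a list of rows, each a list of 6 numbers: the shift along the tool's x, y, z in m, then the turn, a rotation vector about the tool's x, y, z in degrees. In form: [[tx, ty, tz, wx, wy, wz], ...]. A call has 1 to 12 rows; each row shifts and turns the commanded pose from where the row before left it, along the tool's axes as they then stand; what a row does not reach is not made up. A row lasts 1/8 s, in which the tool goes at most 62.5 mm and 10.7 degrees, less where a joint would pass 70% of its speed; a pose out of reach is approached as far as the arm can. A call with a gripper value outside its range is refused whole. OPENING is the gripper command: -1 is fully open, 1 is shut, values between are in proportion, set as the call begins (- or left out, the last holds). The fingers move at their own pace and stop on an object; FORCE is the grip in N (left out, the last holds). Time passes only in rows, so rows that do not move let the fingers close. It gives the time, the measured TCP pose, the force, the opening and the grip force at its end, in the units of the state.
- arm.state(): the state, without advancing time (a new reading comes with each control period).
- arm.grab_frame(name): name is "scene" or "top" or "wrist"; returns the picture (420x560x3 uint8, blue, green, red); there is no depth.
- arm.camera_params(name): a dict with "fx", "fy", "cx", "cy" (pixels), "cam_to_world" (4x4, takes a point from camera to world coordinates); the wrist camera has in their place "mount" (4x4, takes a point from camera to tool coordinates, whose origin is the TCP and whose axes are the flange's). Camera axes: x right, y down, z forward; pixel columns grow to the right and rows downward; lengths in m; the calibration is good to about 2 mm. A picture is of the moment at which its call begins: read the wrist's pose just before it. camera_params takes no time and is no camera call.
- arm.sign_off(): hands the job in; it is judged then, once.
Trained networks look in the newest picture that a camera, given by its name, has taken for a name from the list of things; names that differ only in an ending like _2 or _b are one class to them, and where a whole thing is asked for, a point or a joint stands for the part that bears it (a point fixed in the world has none). Each returns a list of dicts, best first, with "score" (0 to 1); they miss things now and then, are a little off and sometimes report something else, mostly with a low value. They report only what shows in the picture. A call takes as long as a camera call. They do not tell look-alikes from the thing itself.
- arm.recognise(camera, label): "location" ([x, y, z] in m, in world coordinates, good to about 4 mm: the middle of the surface that is visible of it).
The state is a dict: "time": time; "joint_positions": joint angles; "dq": joint speeds; "joint_efforts": joint torques, N m; "ee_pos": TCP position; "eef_rot": TCP orientation; "force": force on the tool from outside, world axes, zero at the start; "ft_torque": the same for the moment, N m; "finger_gap": opening from 0.0 (shut) to 1.0 (fully open); "gripper_force": force on a finger pad.
Only numpy, scipy, OpenCV 4.12 (cv2) and the standard library are available. Lean on these libraries where they do the work, as an engineer would, in place of code of your own. Each camera call takes 0.05 s, during which the arm holds its last target. There are 200 camera calls.

## Working session

There is one attempt and no reset: what is moved stays moved. The work goes in short steps, Python scripts to look and compute and a shell command to move; the robot and the scene stay as the last step left them, time stands still between calls to the robot, and variables do not carry over. Pictures are saved under pics/ and viewed, at most 10 in all, crops included, and the job is handed in when it is done.

```bash
ls; mkdir -p pics; cat > h.py <<'E'
import numpy as np, cv2
from rig import arm
from scipy.spatial.transform import Rotation as R
def ray(cam,u,v,z):
    p=arm.camera_params(cam); T=np.array(p["cam_to_world"])
    d=T[:3,:3]@np.array([(u-p["cx"])/p["fx"],(v-p["cy"])/p["fy"],1.0]); o=T[:3,3]
    return o+d*(z-o[2])/d[2]
def proj(cam,P):
    p=arm.camera_params(cam); T=np.array(p["cam_to_world"])
    q=T[:3,:3].T@(np.array(P)-T[:3,3]); return q[0]/q[2]*p["fx"]+p["cx"],q[1]/q[2]*p["fy"]+p["cy"]
E
python3 - <<'E'
from h import *
for c in("top","scene"):
    cv2.imwrite(f"pics/{c}0.png",arm.grab_frame(c))
    for n in("yellow_box","yellow_box_hole_a","blue_box","file","lever","arches","post_a","punch","detergent","tin_tall","tin_low","peg_jar","brush"):
        for r in arm.recognise(c,n)[:3]:
            print(c,n,np.round(r["location"],4),round(r["score"],2),np.round(proj(c,r["location"])))
print(arm.state())
E
```

```text
pics
top yellow_box [ 0.4914 -0.198   0.0327] 0.62 [324. 211.]
top yellow_box_hole_a [ 0.4962 -0.1987  0.0326] 0.7 [324. 210.]
top yellow_box_hole_a [0.4994 0.2809 0.0051] 0.22 [150. 208.]
top blue_box [ 0.4741 -0.3468  0.03  ] 0.68 [379. 218.]
top file [0.5007 0.2741 0.0065] 0.9 [153. 208.]
top file [ 0.731  -0.154   0.0874] 0.37 [309. 119.]
top file [ 0.3687 -0.499   0.1271] 0.3 [452. 257.]
top lever [0.4991 0.1504 0.037 ] 0.56 [195. 207.]
top lever [ 0.2791 -0.142   0.033 ] 0.54 [304. 292.]
top post_a [5.087e-01 2.815e-01 2.000e-04] 0.87 [151. 205.]
top punch [0.5569 0.3594 0.0435] 0.6 [119. 185.]
top punch [5.112e-01 2.778e-01 4.000e-04] 0.46 [152. 205.]
top detergent [ 0.3687 -0.4991  0.1279] 0.59 [452. 257.]
top detergent [ 0.5853 -0.4707  0.1143] 0.54 [434. 172.]
top tin_tall [ 0.5822 -0.4719  0.1177] 0.61 [435. 172.]
top tin_low [0.7498 0.1906 0.0606] 0.74 [182. 115.]
top peg_jar [ 0.7302 -0.1555  0.0872] 0.71 [310. 120.]
top peg_jar [ 0.477  -0.3488  0.028 ] 0.56 [380. 217.]
top brush [0.7399 0.0192 0.0172] 0.92 [246. 124.]
scene yellow_box [ 0.5039 -0.188   0.0269] 0.81 [26
[... 712 characters left out ...]
94 [252. 276.]
{'time': 1.4, 'joint_positions': array([ 6.15758985e+01,  1.50734403e+01, -2.76853590e+00,  7.21609638e+01,
        8.59567211e-04,  8.11025305e+01]), 'dq': array([-0.01084317,  0.00552055,  0.01517506,  0.04010077,  0.02422358,
       -0.00893585]), 'joint_efforts': array([ 1.23106343e-03, -6.37428403e+01,  3.84776545e+01,  7.66800295e-04,
       -7.46644423e-05,  3.66490156e-05]), 'ee_pos': array([0.17546263, 0.49478385, 0.25628068]), 'eef_rot': array([-1.79997228e+02, -1.30393122e-03,  1.60473368e+02]), 'force': array([ 0.33505671, -0.2531999 , -0.58574737]), 'ft_torque': array([-0.02414244,  0.02367452,  0.01989376]), 'gripper_force': 0.0, 'finger_gap': 0.9982577249513277}
```

View pics/top0.png

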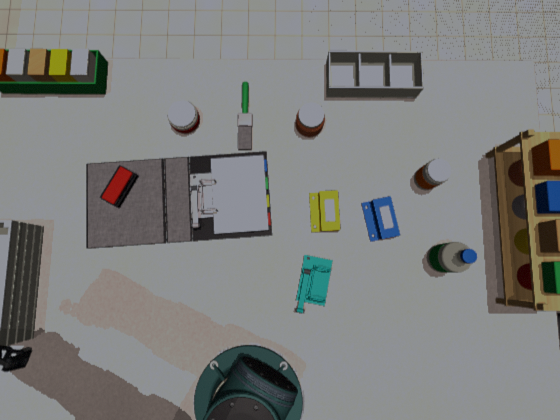

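View pics/scene0.png

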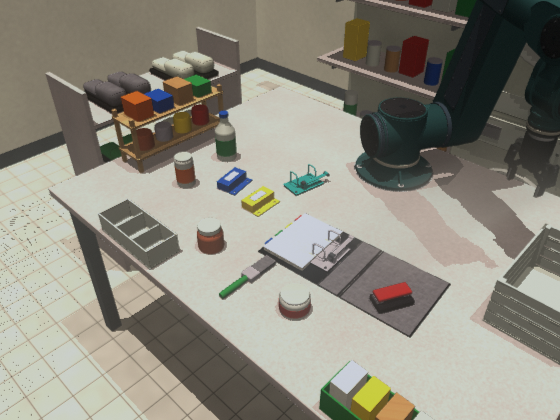

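The top view shows the file at (87–270,152–247) with the sheets to the right and the mechanism near (203,200). The yellow box is at (325,211) with its strip on the left, the blue box at (380,218), and a turquoise look-alike mechanism at (315,283), which isn't meant. I'll crop the file and boxes, then get the axes.

```bash
python3 - <<'E'
from h import *
i=cv2.imread("pics/top0.png")
cv2.imwrite("pics/top_crop.png",cv2.resize(i[140:260,80:280],None,fx=4,fy=4,interpolation=cv2.INTER_CUBIC))
print(np.array(arm.camera_params("wrist")["mount"]).round(3),arm.camera_params("wrist")["fx"], arm.nose_length)
for uv in((87,162),(267,152),(271,234),(87,247)): print(uv,ray("top",*uv,0.003).round(3))
E
```

```text
[[-0.    -0.952 -0.305  0.078]
 [ 1.    -0.     0.001  0.   ]
 [-0.001 -0.305  0.952 -0.118]
 [ 0.     0.     0.     1.   ]] 353.4420796619959 0.025
(87, 162) [0.631 0.468 0.003]
(267, 152) [ 0.664 -0.041  0.003]
(271, 234) [ 0.432 -0.054  0.003]
(87, 247) [0.392 0.45  0.003]
```

View pics/top_crop.png

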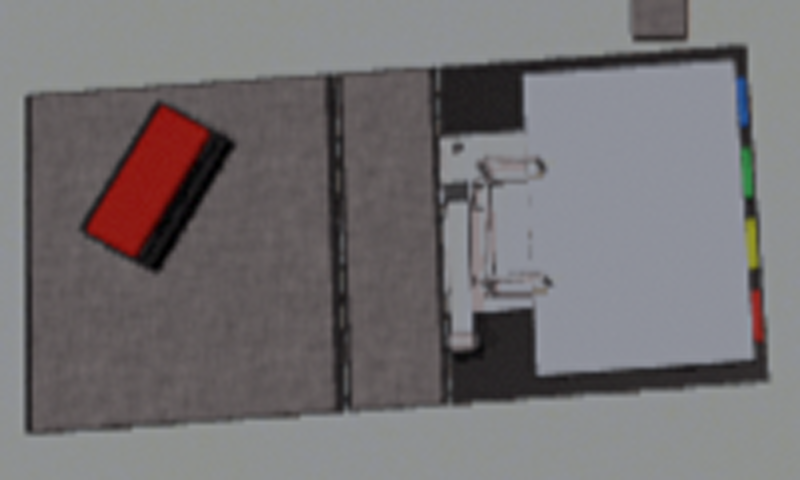

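The crop shows the roll at (463,345), i.e. full-image (196,226), with the lever pointing at the robot. The arches are at (545,168) and (548,284), and the file yaw is about 4°. Next I'll move over it for a wrist view.

```bash
python3 -m crank '[[-0.04,-0.03,0,0,0,0],[-0.04,-0.03,0,0,0,0],[-0.04,-0.03,0,0,0,0],[-0.04,-0.03,0,0,0,0],[-0.04,-0.03,0,0,0,0],[-0.04,-0.03,0,0,0,0],[-0.04,-0.03,0,0,0,0],[-0.04,-0.03,0,0,0,0],[-0.04,-0.03,0,0,0,0],[-0.04,-0.03,0,0,0,0],[0,0,0,0,0,-10.5],[0,0,0,0,0,-10.5]]' -1
cat >> h.py <<'E'
def wrist():
    s=arm.state(); img=arm.grab_frame("wrist"); p=arm.camera_params("wrist")
    T=np.eye(4); T[:3,:3]=R.from_euler("xyz",s["eef_rot"],degrees=True).as_matrix(); T[:3,3]=s["ee_pos"]
    return img,T@np.array(p["mount"]),p
def wray(p,T,u,v,z):
    d=T[:3,:3]@np.array([(u-p["cx"])/p["fx"],(v-p["cy"])/p["fy"],1.0]); o=T[:3,3]
    return o+d*(z-o[2])/d[2]
def wproj(p,T,P):
    q=T[:3,:3].T@(np.array(P)-T[:3,3]); return np.array([q[0]/q[2]*p["fx"]+p["cx"],q[1]/q[2]*p["fy"]+p["cy"]])
E
python3 - <<'E'
from h import *
img,T,p=wrist(); np.savez("w1.npz",T=T,img=img)
for n in("yellow_box","lever","file"):
    for r in arm.recognise("wrist",n)[:2]: print(n,np.round(r["location"],4),round(r["score"],2),wproj(p,T,r["location"]).round())
cv2.imwrite("pics/w1.png",cv2.resize(img[::-1,::-1],None,fx=1.42,fy=1.42))
E
```

```text
time: 2.9
ee_pos: [0.4525, 0.0777, 0.2562]
eef_rot: [180.0, -0.0, -178.3]
force: [-0.3, 0.2, -0.2]
finger_gap: 1.004
gripper_force: 0.0
lever [0.498  0.1525 0.0341] 0.7 [345. 223.]
lever [ 0.324  -0.149   0.0372] 0.68 [14. 24.]
file [0.4737 0.2497 0.0078] 0.77 [433. 196.]
file [ 0.5    -0.1844  0.0143] 0.38 [ 27. 209.]
```

View pics/w1.png

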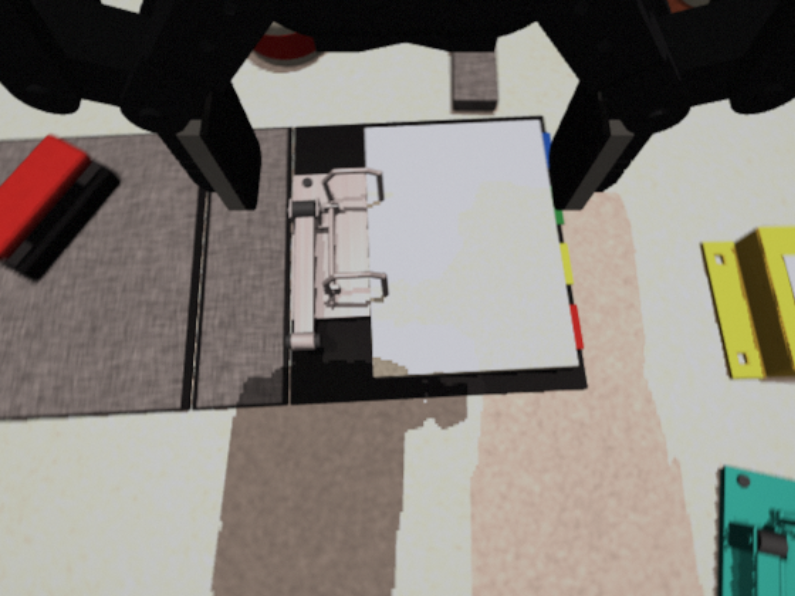

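```bash
python3 - <<'E'
from h import *
d=np.load("w1.npz"); img=d["img"][::-1,::-1]
cv2.imwrite("pics/w1c.png",cv2.resize(img[105:255,200:290],None,fx=4,fy=4,interpolation=cv2.INTER_CUBIC))
p=arm.camera_params("wrist")
def f(X,Y,z): return wray(p,d["T"],559-X/1.42,419-Y/1.42,z).round(4)
print("roll",f(304,341,.0295),"tips",f(380,275,.0535),f(377,172,.0535),"corners",f(541,117,.003),f(586,387,.003),"hinge",f(293,128,.003),f(290,404,.003))
E
```

```text
roll [0.4529 0.1489 0.0295] tips [0.495  0.0962 0.0535] [0.5752 0.102  0.0535] corners [ 0.6664 -0.0353  0.003 ] [ 0.4307 -0.0559  0.003 ] hinge [0.6486 0.1816 0.003 ] [0.4118 0.1605 0.003 ]
```

View pics/w1c.png

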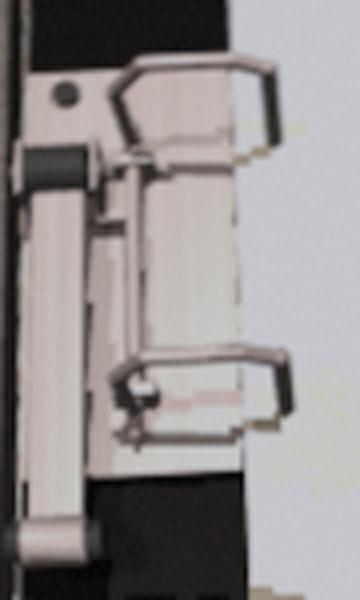

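Post tips and roll agree with the drawing to about 1 mm: the mid of the tips is near (0.535,0.099), yaw about 4.9°, and the roll at (0.453,0.1495). I'm going to the roll now.

```bash
python3 -m crank '[[0,0,0,0,0,-3.2],[-0.003,0.036,0.02,0,0,0],[-0.0036,0.0355,0.03,0,0,0],[0,0,0.04,0,0,0],[0,0,0.04,0,0,0],[0,0,0.026,0,0,0],[0,0,0,0,0,0]]' 0.0 25
python3 - <<'E'
from h import *
img,T,p=wrist(); np.savez("w2.npz",T=T,img=img)
for P in ((.4532,.1495,.0295),): print(wproj(p,T,P))
cv2.imwrite("pics/w2.png",cv2.resize(img[::-1,::-1],None,fx=1.42,fy=1.42))
E
```

```text
time: 3.98
ee_pos: [0.4519, 0.1502, 0.0992]
eef_rot: [-180.0, -0.2, -175.5]
force: [0.0, 0.8, 0.6]
finger_gap: 0.502
gripper_force: 0.0
[272.17704734 239.71445123]
```

View pics/w2.png

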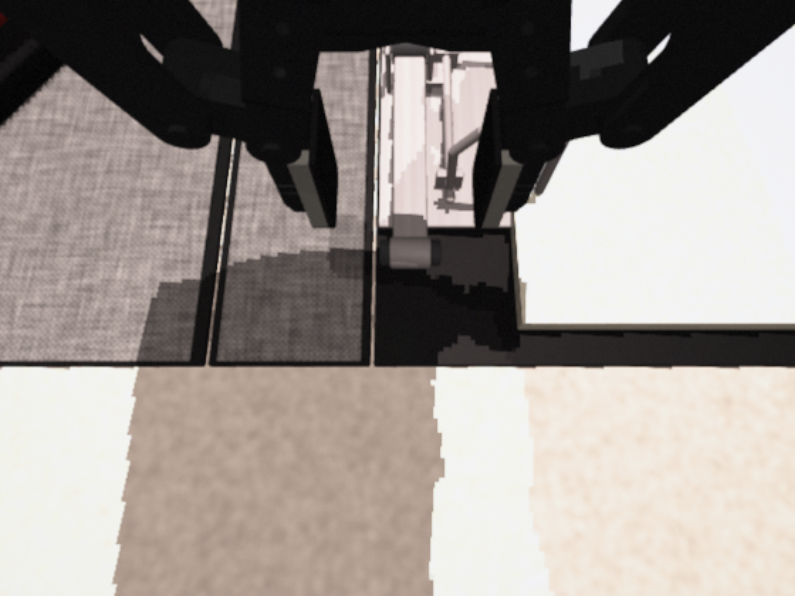

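The roll is at (410,252) between the pads at (325) and (490), within about 1 mm of the plan, and the board edges run parallel to the image, so the yaw is good. I'll go down and pinch.

```bash
python3 -m crank '[[-0.0015,-0.0017,0.02,0,0,0],[0,0,0.02,0,0,0],[0,0,0.015,0,0,0],[0,0,0.0075,0,0,0],[0,0,0,0,0,0]]' && python3 -m crank '[[0,0,0,0,0,0],[0,0,0,0,0,0],[0,0,0,0,0,0],[0,0,0,0,0,0]]' 1 25
```

```text
time: 4.65
ee_pos: [0.4549, 0.1487, 0.0383]
eef_rot: [180.0, 0.0, -175.4]
force: [0.3, 0.5, -1.0]
finger_gap: 0.504
gripper_force: 0.0
time: 5.15
ee_pos: [0.4551, 0.1485, 0.0385]
eef_rot: [-180.0, 0.1, -175.3]
force: [-1.1, -1.9, 6.8]
finger_gap: 0.273
gripper_force: 24.3
```

```bash
python3 -m crank '[[-0.0003,0,-0.0076,0,0,0],[-0.0008,0,-0.0076,0,0,0],[-0.0035,0,-0.0149,0,0,0],[-0.0079,0,-0.0188,0,0,0],[-0.0115,0,-0.0168,0,0,0],[-0.0146,0,-0.0142,0,0,0],[-0.0171,0,-0.011,0,0,0],[-0.019,0,-0.0074,0,0,0],[-0.0201,0,-0.0034,0,0,0],[-0.012,0,0,0,0,0],[0,0,0,0,0,0]]'
```

```text
time: 6.52
ee_pos: [0.5626, 0.1571, 0.1402]
eef_rot: [-180.0, 0.1, -175.4]
force: [6.2, -3.1, 0.8]
finger_gap: 0.27
gripper_force: 25.8
```

```bash
python3 -m crank '[[0,0,0,0,0,0],[0,0,0,0,0,0],[0,0,-0.04,0,0,0],[0,0,-0.05,0,0,0],[0.0247,-0.0527,0,0,0,0],[0.0247,-0.0527,0,0,0,0],[0.0247,-0.0527,0,0,0,0],[0.0247,-0.0527,0,0,0,0],[0.0247,-0.0527,0,0,0,0],[0.0247,-0.0527,0,0,0,0],[0,0,0,0,0,0]]' -0.2
python3 - <<'E'
from h import *
img,T,p=wrist(); np.savez("w3.npz",T=T,img=img)
for r in arm.recognise("wrist","yellow_box")[:2]: print(np.round(r["location"],4),round(r["score"],2))
d=np.load("w1.npz")
for X,Y in((719,259),(741,358)): print(wray(p,d["T"],559-X/1.42,419-Y/1.42,.004))
cv2.imwrite("pics/w3.png",cv2.resize(img[::-1,::-1],None,fx=1.42,fy=1.42))
E
```

```text
time: 7.9
ee_pos: [0.4377, -0.1727, 0.2296]
eef_rot: [-180.0, -0.0, -175.6]
force: [1.1, 0.3, 0.3]
finger_gap: 0.596
gripper_force: 0.0
[ 0.4896 -0.1998  0.0331] 0.76
[ 0.53521737 -0.16920868  0.004     ]
[ 0.45558356 -0.17278333  0.004     ]
```

View pics/w3.png

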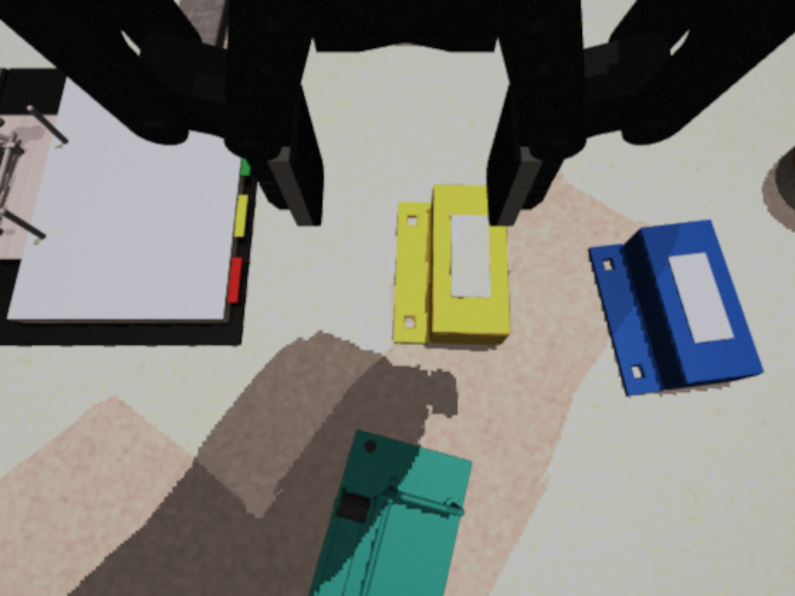

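The lever is up and the posts stand free: tip b is near (30,108) and tip a near (6,211). The yellow box is at (470,262) with its strip on the left and holes at (412,220) and (409,323). The other candidate, at (675,305), is blue and turned, so not meant. The yellow body, white label and strip fit the description. I'll confirm with an enlarged crop while measuring.

```bash
python3 - <<'E'
from h import *
d=np.load("w3.npz"); img=d["img"][::-1,::-1]; T=d["T"]; p=arm.camera_params("wrist")
a=cv2.resize(img[120:250,265:375],None,fx=4,fy=4,interpolation=cv2.INTER_CUBIC)
b=cv2.resize(img[60:190,0:80],None,fx=4,fy=4,interpolation=cv2.INTER_CUBIC)
cv2.imwrite("pics/w3c.png",np.hstack([b,a]))
f=lambda X,Y,z: wray(p,T,559-X/1.42,419-Y/1.42,z).round(4)
print("holes",f(412,220,.004),f(409,323,.004),"top corners",f(432,185,.032),f(432,333,.032),f(509,335,.032), "tips",f(30,108,.0535),f(6,211,.0535))
E
```

```text
holes [ 0.5341 -0.1705  0.004 ] [ 0.4533 -0.1742  0.004 ] top corners [ 0.5485 -0.1834  0.032 ] [ 0.4401 -0.1899  0.032 ] [ 0.4426 -0.2395  0.032 ] tips [0.5754 0.1019 0.0535] [0.4953 0.0931 0.0535]
```

View pics/w3c.png

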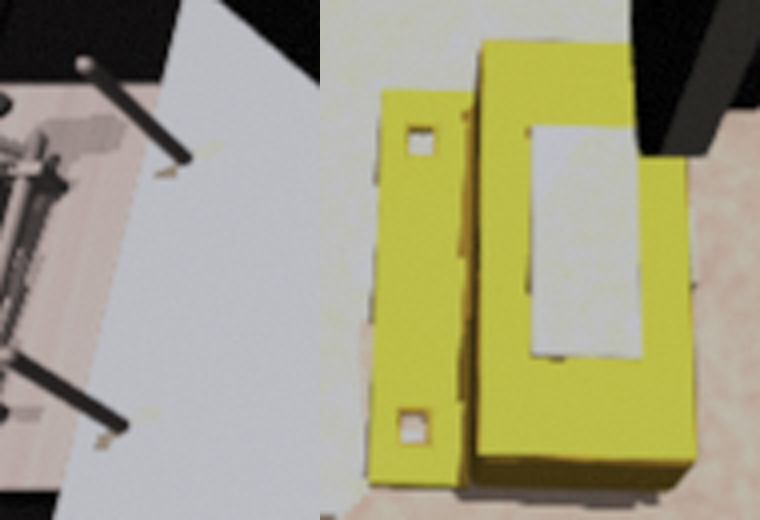

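The crop confirms it: yellow body, white label and both square holes. Box centre is (0.4957,−0.2124), yaw about 2.9°. I'll grasp it.

```bash
python3 -m crank '[[0,0,0,0,0,1.5],[-0.028,-0.0213,0.01,0,0,0],[-0.0279,-0.0212,0.03,0,0,0],[0,0,0.05,0,0,0],[0,0,0.05,0,0,0],[0,0,0.03,0,0,0],[0,0,0.0156,0,0,0],[0,0,0.01,0,0,0],[0,0,0,0,0,0]]' -0.8
python3 - <<'E'
from h import *
s=arm.state();print(s["ee_pos"],s["eef_rot"])
from scipy.optimize import least_squares
p=arm.camera_params("wrist"); d=np.load("w3.npz"); T3=d["T"]; T1=np.load("w1.npz")["T"]
# flipped px
o=[("b",T3,21.5,76),("a",T3,2,148),("b",T1,267.8,121.5),("a",T1,272,193.8)]
for n,T,u,v in o: print(n,[wray(p,T,559-u,419-v,z).round(4)[:2] for z in(.050,.0535,.057)])
for n,T,u,v in [("b",T3,46.25,100),("a",T3,30.5,166)]: print(n,[wray(p,T,559-u,419-v,z).round(4)[:2] for z in(.008,.014,.020)])
E
```

```text
time: 9.12
ee_pos: [0.4974, -0.2085, 0.0337]
eef_rot: [180.0, -0.0, -176.8]
force: [-0.4, -0.1, -0.1]
finger_gap: 0.898
gripper_force: 0.0
[ 0.49739442 -0.20850929  0.03367889] [ 1.79976561e+02 -2.84545052e-02 -1.76783766e+02]
b [array([0.578 , 0.1049]), array([0.5755, 0.1016]), array([0.5729, 0.0982])]
a [array([0.4973, 0.0986]), array([0.4957, 0.0953]), array([0.4941, 0.0921])]
b [array([0.577 , 0.0999]), array([0.5748, 0.0996]), array([0.5726, 0.0994])]
a [array([0.4963, 0.0921]), array([0.495, 0.092]), array([0.4936, 0.0918])]
b [array([0.5794, 0.1074]), array([0.5755, 0.1024]), array([0.5716, 0.0973])]
a [array([0.4984, 0.101 ]), array([0.4959, 0.0961]), array([0.4935, 0.0912])]
```

```bash
python3 -m crank '[[0.0019,-0.0038,0,0,0,0],[0,0,0,0,0,0]]' && python3 -m crank '[[0,0,0,0,0,0],[0,0,0,0,0,0],[0,0,0,0,0,0],[0,0,0,0,0,0]]' 1 40 && python3 -m crank '[[0,0,-0.005,0,0,0],[0,0,-0.02,0,0,0],[0,0,-0.04,0,0,0],[0,0,-0.035,0,0,0],[0,0,0,0,0,0]]'
```

```text
time: 9.38
ee_pos: [0.4958, -0.2136, 0.0345]
eef_rot: [-180.0, 0.1, -176.8]
force: [0.1, 0.1, 0.5]
finger_gap: 0.9
gripper_force: 0.0
time: 9.88
ee_pos: [0.4957, -0.2133, 0.0343]
eef_rot: [-180.0, 0.0, -176.8]
force: [-1.7, -0.3, 7.1]
finger_gap: 0.601
gripper_force: 42.0
time: 10.5
ee_pos: [0.4966, -0.2137, 0.1362]
eef_rot: [-179.9, 0.2, -176.8]
force: [0.4, 0.7, -1.6]
finger_gap: 0.599
gripper_force: 42.4
```

```bash
python3 -m crank '[[-0.0047,0.0225,0,0,0,0],[-0.0095,0.0447,0,0,0,0],[-0.0095,0.0447,0,0,0,0],[-0.0095,0.0447,0,0,0,0],[-0.0095,0.0447,0,0,0,0],[-0.0095,0.0447,0,0,0,0],[-0.0049,0.0225,0,0,0,-1.5],[0,0,0,0,0,0],[0,0,0,0,0,0]]'
python3 - <<'E'
from h import *
img,T,p=wrist(); np.savez("w4.npz",T=T,img=img)
s=arm.state();print(s["ee_pos"],s["eef_rot"])
cv2.imwrite("pics/w4.png",cv2.resize(img[::-1,::-1][20:320,100:480],None,fx=2.1,fy=2,interpolation=cv2.INTER_CUBIC))
E
```

```text
time: 11.62
ee_pos: [0.5373, 0.0576, 0.1332]
eef_rot: [-180.0, -0.1, -175.4]
force: [0.5, -0.7, -1.1]
finger_gap: 0.603
gripper_force: 42.3
[0.53741925 0.05732742 0.13345292] [-1.79993782e+02 -4.35786816e-02 -1.75387642e+02]
```

View pics/w4.png

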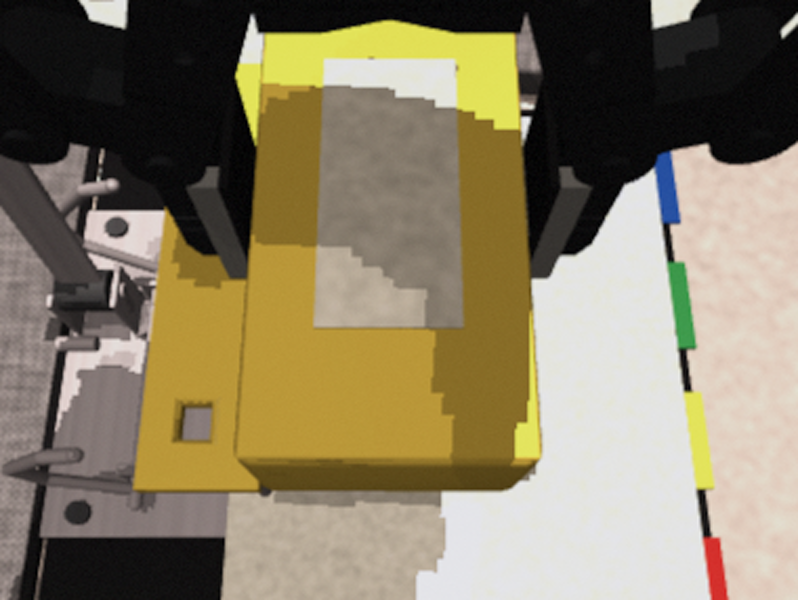

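```bash
python3 -m crank '[[0,-0.013,0.012,0,0,0],[0,-0.013,0.012,0,0,0],[0,0,0.012,0,0,0],[0,0,0,0,0,0],[0,0,0,0,0,0]]'
python3 - <<'E'
from h import *
img,T,p=wrist(); np.savez("w5.npz",T=T,img=img)
s=arm.state();print(s["ee_pos"],s["eef_rot"])
Rz=R.from_euler("z",s["eef_rot"][2]+180,degrees=True).as_matrix()
c=s["ee_pos"]
for h in((-.04,.04),(.04,.04)):
    print("hole pred flipped",np.array([559,419])-wproj(p,T,c+Rz@np.array([h[0],h[1],-.0345+.004])))
for P in((.4945,.093,.055),(.574,.0998,.055)): print("post pred",np.array([559,419])-wproj(p,T,P))
f=img[::-1,::-1]
cv2.imwrite("pics/w5.png",cv2.resize(f[80:280,60:280],None,fx=3,fy=3,interpolation=cv2.INTER_CUBIC))
E
```

```text
time: 12.3
ee_pos: [0.5399, 0.0323, 0.098]
eef_rot: [180.0, 0.0, -175.3]
force: [0.5, 0.3, -0.7]
finger_gap: 0.596
gripper_force: 42.3
[0.54002515 0.03238933 0.09816024] [-1.79996139e+02  2.59229422e-02 -1.75306868e+02]
hole pred flipped [192.90589921 231.8191134 ]
hole pred flipped [205.55994593  77.06423929]
post pred [147.80349815 239.56189265]
post pred [164.93750109  93.92611791]
```

View pics/w5.png

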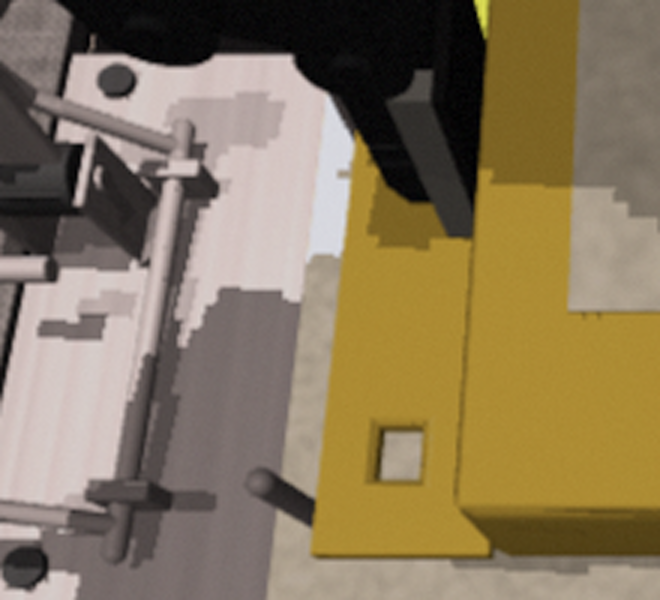

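Hole a is at crop (396,452), 1 px from prediction, so the box sits in the hand as assumed. Post a's tip is at crop (260,482). Now the relative shift.

```bash
python3 - <<'E'
from h import *
d=np.load("w5.npz");T=d["T"];p=arm.camera_params("wrist");s=arm.state()
g=lambda X,Y,z: wray(p,T,559-(60+X/3),419-(80+Y/3),z)
h=g(396,452,s["ee_pos"][2]-.0305); print("hole",h.round(4))
Rt=R.from_euler("xyz",s["eef_rot"],degrees=True).as_matrix()
for z in(.048,.0513,.0538): q=g(260,482,z); print(z,q.round(4),"tool shift",(Rt.T@(q-h)).round(4)[:2])
# whole-geometry fit: post positions from all rays (tip centres), common z
from scipy.optimize import least_squares
T1=np.load("w1.npz")["T"];T3=np.load("w3.npz")["T"]
o=[(1,T3,21.5,76),(0,T3,2,148),(1,T1,267.8,122),(0,T1,272,194.3),(0,T,146.7,240.7)]
def P(x,k): 
    a=x[3]; v=np.array([np.cos(a),np.sin(a)])*.04*(1 if k else -1); return np.array([x[0]+v[0],x[1]+v[1],x[2]])
res=least_squares(lambda x:np.concatenate([wproj(p,t,P(x,k))-np.array([559-u,419-v]) for k,t,u,v in o]+[[(x[2]-.0513)/.004]]),[.535,.097,.0513,.085])
print(res.x,np.degrees(res.x[3]),res.fun.round(1),P(res.x,0),P(res.x,1))
E
```

```text
hole [0.4974 0.0695 0.0677]
0.048 [0.4953 0.0964 0.048 ] tool shift [-0.0002  0.027 ]
0.0513 [0.4947 0.095  0.0513] tool shift [0.0006 0.0257]
0.0538 [0.4942 0.0939 0.0538] tool shift [0.0012 0.0246]
[0.53360046 0.09603925 0.05598894 0.08189591] 4.692289856854343 [ 0.2 -0.1  0.  -0.8 -0.1  0.7  1.   0.3 -0.5 -0.   1.2] [0.49373453 0.09276708 0.05598894] [0.5734664  0.09931143 0.05598894]
```

```bash
python3 -m crank '[[0.0006,0.012,0,0,0,0],[0.0007,0.0125,0,0,0,0],[0,0,0,0,0,0],[0,0,0,0,0,0],[0,0,0,0,0,0]]'; python3 - <<'E'
from h import *
s=arm.state();print(s["ee_pos"].round(4),s["eef_rot"].round(2),s["joint_positions"].round(1))
Rt=R.from_euler("xyz",s["eef_rot"],degrees=True).as_matrix()
t=np.array([.54003,.03239,0])+Rt@[.0013,.0245,0]
e=Rt.T@(t-s["ee_pos"]); print("still to go",e[:2].round(4))
E
```

```text
time: 12.98
ee_pos: [0.5366, 0.0563, 0.0979]
eef_rot: [-180.0, 0.0, -175.3]
force: [-0.4, -0.0, -1.5]
finger_gap: 0.599
gripper_force: 42.3
[0.5366 0.0563 0.0979] [-180.      0.   -175.34] [ -2.7  22.1 -18.2  49.7  -0.   -7.3]
still to go [-0.0002  0.0004]
```

```bash
python3 -m crank '[[0,0,0.003,0,0,0],[0,0,0.003,0,0,0],[0,0,0.002,0,0,0],[0,0,0.002,0,0,0],[0,0,0.001,0,0,0],[0,0,0,0,0,0]]'
```

```text
time: 13.72
ee_pos: [0.5365, 0.0565, 0.0868]
eef_rot: [180.0, -0.0, -175.3]
force: [-0.5, 0.5, -1.7]
finger_gap: 0.6
gripper_force: 42.3
```

```bash
python3 -m crank '[[0,0,0.002,0,0,0],[0,0,0.002,0,0,0],[0,0,0,0,0,0]]'; python3 -m crank '[[0,0,0.002,0,0,0],[0,0,0.002,0,0,0],[0,0,0,0,0,0]]'
```

```text
time: 14.1
ee_pos: [0.5364, 0.0565, 0.0827]
eef_rot: [180.0, -0.0, -175.3]
force: [-0.5, 0.1, -0.9]
finger_gap: 0.6
gripper_force: 42.3
time: 14.48
ee_pos: [0.5364, 0.0565, 0.0787]
eef_rot: [180.0, -0.0, -175.3]
force: [1.6, -0.6, -1.5]
finger_gap: 0.6
gripper_force: 42.3
```

```bash
python3 -m crank '[[0,0,0.004,0,0,0],[0,0,0.004,0,0,0],[0,0,0,0,0,0]]'; python3 -m crank '[[0,0,0.004,0,0,0],[0,0,0.004,0,0,0],[0,0,0.003,0,0,0],[0,0,0,0,0,0]]'
```

```text
time: 14.85
ee_pos: [0.5363, 0.0565, 0.0705]
eef_rot: [180.0, -0.0, -175.3]
force: [-0.4, -0.4, -1.2]
finger_gap: 0.596
gripper_force: 42.3
time: 15.35
ee_pos: [0.5364, 0.0565, 0.0596]
eef_rot: [180.0, -0.0, -175.3]
force: [-0.1, 0.7, -0.9]
finger_gap: 0.597
gripper_force: 42.3
```

```bash
for i in 1 2 3; do python3 -m crank '[[0,0,0.001,0,0,0],[0,0,0.001,0,0,0],[0,0,0,0,0,0]]' | grep -E 'ee_pos|force:'; done
```

```text
ee_pos: [0.5366, 0.0565, 0.0579]
force: [1.3, 0.4, -0.7]
gripper_force: 42.3
ee_pos: [0.5365, 0.0565, 0.0558]
force: [-0.6, 0.2, -1.6]
gripper_force: 42.3
ee_pos: [0.5365, 0.0565, 0.0538]
force: [-0.2, 0.2, -1.5]
gripper_force: 42.3
```

Underside is at 19.3 mm with no contact yet. Continuing in 1 mm steps until I feel the sheets.

```bash
for i in 1 2 3; do python3 -m crank '[[0,0,0.001,0,0,0],[0,0,0,0,0,0]]' | grep -E 'ee_pos|e: \['; done
```

```text
ee_pos: [0.5365, 0.0565, 0.0528]
force: [-0.3, -0.5, -2.1]
ee_pos: [0.5365, 0.0565, 0.0518]
force: [-0.5, -0.2, -1.4]
ee_pos: [0.5366, 0.0565, 0.0509]
force: [-0.3, 0.5, 0.8]
```

```bash
for i in 1 2; do python3 -m crank '[[0,0,0.0005,0,0,0],[0,0,0,0,0,0]]' | grep -E 'ee_pos|e: \['; done
```

```text
ee_pos: [0.5366, 0.0565, 0.0505]
force: [-0.8, -0.4, 4.4]
ee_pos: [0.5366, 0.0565, 0.0501]
force: [-1.2, 0.3, 7.6]
```

Contact is about 9 N; the underside rests at about 16 mm, so the holes are at about 18 mm. I'll release gently and rise.

```bash
python3 -m crank '[[0,0,0,0,0,0],[0,0,0,0,0,0],[0,0,0,0,0,0],[0,0,0,0,0,0]]' -0.6 && python3 -m crank '[[0,0,-0.01,0,0,0],[0,0,-0.04,0,0,0],[0,0,-0.05,0,0,0],[0,0,-0.05,0,0,0],[0,0,0,0,0,0]]'
python3 - <<'E'
from h import *
s=arm.state(); img,T,p=wrist(); np.savez("w6.npz",T=T,img=img); print(s["ee_pos"])
for n in("yellow_box","lever"):
    for r in arm.recognise("wrist",n)[:2]: print(n,np.round(r["location"],4),round(r["score"],2))
    for r in arm.recognise("top",n)[:2] if 0 else []: pass
Rz=R.from_euler("z",4.69,degrees=True).as_matrix()
# yellow mask outline vs predicted
f=img; m=cv2.inRange(cv2.cvtColor(f,cv2.COLOR_BGR2HSV),(22,120,60),(35,255,255))
m=cv2.morphologyEx(m,cv2.MORPH_OPEN,np.ones((5,5))); ys,xs=np.nonzero(m); print("yellow bbox",xs.min(),xs.max(),ys.min(),ys.max())
c=np.array([.5366,.0565,.0160])
for q in((-.055,.0525,.004),(-.055,-.026,.032),(.055,.026,.032),(-.055,-.026,0),(-.055,.0525,0)): print(q,wproj(p,T,c+Rz@np.array(q)).round(1))
Rt=R.from_euler("xyz",s["eef_rot"],degrees=True).as_matrix()
print("to roll",(Rt.T@(np.array([.5698,.1579,.1397])-s["ee_pos"])).round(4))
E
```

```text
time: 18.23
ee_pos: [0.5365, 0.0565, 0.0498]
eef_rot: [180.0, -0.0, -175.3]
force: [0.2, 0.1, -0.0]
finger_gap: 0.801
gripper_force: 0.0
time: 18.85
ee_pos: [0.5381, 0.0564, 0.204]
eef_rot: [-180.0, 0.4, -175.3]
force: [1.2, -0.5, -1.1]
finger_gap: 0.799
gripper_force: 0.0
[0.53809188 0.05643617 0.20403926]
yellow_box [0.5328 0.0631 0.0511] 0.64
lever [0.563  0.1578 0.1084] 0.86
lever [0.5326 0.0661 0.0513] 0.16
yellow bbox 156 333 122 254
(-0.055, 0.0525, 0.004) [337.2 119.7]
(-0.055, -0.026, 0.032) [239.4 122.6]
(0.055, 0.026, 0.032) [304.5 255. ]
(-0.055, -0.026, 0) [243.  119.4]
(-0.055, 0.0525, 0) [336.4 119.4]
to roll [-0.0395  0.0986  0.0645]
```

The box is seated as predicted (yellow outline within about 3 px). Now the lever.

```bash
python3 -m crank '[[-0.0195,0.049,0,0,0,0],[-0.02,0.0496,0,0,0,0],[0,0,0.02,0,0,0],[0,0,0.02,0,0,0],[0,0,0.015,0,0,0],[0,0,0.0095,0,0,0],[0,0,0,0,0,0]]' 0.0 && python3 -m crank '[[0,0,0,0,0,0],[0,0,0,0,0,0],[0,0,0,0,0,0],[0,0,0,0,0,0]]' 1 35
```

```text
time: 19.88
ee_pos: [0.5676, 0.1578, 0.1348]
eef_rot: [-180.0, -0.1, -175.3]
force: [0.5, -0.9, 0.0]
finger_gap: 0.501
gripper_force: 0.0
time: 20.38
ee_pos: [0.5682, 0.1576, 0.1361]
eef_rot: [-180.0, 0.1, -175.3]
force: [-0.6, -6.3, 5.5]
finger_gap: 0.268
gripper_force: 34.5
```

```bash
python3 -m crank '[[0.0203,0,-0.0005,0,0,0],[0.0201,0,0.0034,0,0,0],[0.019,0,0.0074,0,0,0],[0.0171,0,0.011,0,0,0],[0.0146,0,0.0142,0,0,0],[0.0115,0,0.0168,0,0,0],[0.0079,0,0.0188,0,0,0],[0,0,0,0,0,0]]'
```

```text
time: 21.38
ee_pos: [0.4578, 0.1488, 0.0642]
eef_rot: [-180.0, 0.0, -175.3]
force: [-0.8, -4.6, 4.6]
finger_gap: 0.27
gripper_force: 36.1
```

```bash
python3 -m crank '[[0.0022,0,0.0085,0,0,0],[0.0013,0,0.007,0,0,0],[0.0006,0,0.006,0,0,0],[0.0003,0,0.005,0,0,0],[0,0,0.002,0,0,0],[0,0,0,0,0,0]]'
```

```text
time: 22.12
ee_pos: [0.4527, 0.1484, 0.0358]
eef_rot: [-180.0, -0.1, -175.3]
force: [-4.1, -4.9, 1.4]
finger_gap: 0.268
gripper_force: 34.2
```

```bash
for i in 1 2 3; do python3 -m crank '[[0,0,0.001,0,0,0],[0,0,0,0,0,0]]' | grep -E 'ee_pos|e: \['; done
```

```text
ee_pos: [0.4526, 0.1483, 0.0349]
force: [-4.8, -4.4, 1.2]
ee_pos: [0.4528, 0.1484, 0.0339]
force: [-3.7, -4.3, 2.0]
ee_pos: [0.4527, 0.1483, 0.0329]
force: [-5.1, -3.9, 1.2]
```

```bash
for i in 1 2 3; do python3 -m crank '[[0,0,0.001,0,0,0],[0,0,0,0,0,0]]' | grep -E 'ee_pos|e: \['; done
```

```text
ee_pos: [0.4526, 0.1484, 0.0319]
force: [-4.6, -4.1, 1.4]
ee_pos: [0.4525, 0.1484, 0.0308]
force: [-4.6, -5.3, 1.3]
ee_pos: [0.4528, 0.1484, 0.0299]
force: [-3.8, -4.0, 1.8]
```

```bash
python3 -m crank '[[0,0,0,0,0,0],[0,0,0,0,0,0],[0,0,0,0,0,0],[0,0,-0.02,0,0,0],[0,0,-0.03,0,0,0],[0,0,0,0,0,0]]' 0.1 && python3 -m crank '[[0,0,0,0,0,0],[0,0,0,0,0,0],[0,0,0,0,0,0],[0,0,0,0,0,0]]' 1 30
python3 - <<'E'
from h import *
img,T,p=wrist(); np.savez("w7.npz",T=T,img=img)
for r in arm.recognise("wrist","lever")[:2]: print(np.round(r["location"],4),round(r["score"],2))
E
```

```text
time: 24.38
ee_pos: [0.4545, 0.1489, 0.0814]
eef_rot: [180.0, 0.2, -175.3]
force: [0.9, 1.0, -0.2]
finger_gap: 0.452
gripper_force: 0.0
time: 24.88
ee_pos: [0.4532, 0.1486, 0.0795]
eef_rot: [-180.0, -0.0, -175.3]
force: [-0.2, 0.5, 0.7]
finger_gap: -0.003
gripper_force: 0.0
[0.4568 0.1531 0.0385] 0.65
```

```bash
python3 -m crank '[[0.001,-0.001,0.006,0,0,0],[0,0,0.004,0,0,0],[0,0,0,0,0,0]]' | grep -E 'ee_pos|e: \['; for i in 1 2 3; do python3 -m crank '[[0,0,0.001,0,0,0],[0,0,0.001,0,0,0],[0,0,0,0,0,0]]' | grep -E 'ee_pos|e: \['; done
```

```text
ee_pos: [0.4522, 0.1475, 0.0694]
force: [-0.2, -0.0, 0.5]
ee_pos: [0.4525, 0.1475, 0.0678]
force: [0.7, -0.5, -0.1]
ee_pos: [0.4524, 0.1475, 0.0657]
force: [0.1, 0.2, -0.2]
ee_pos: [0.4525, 0.1476, 0.0641]
force: [-1.4, -0.5, 9.3]
```

```bash
for i in 1 2; do python3 -m crank '[[0,0,0.0005,0,0,0],[0,0,0,0,0,0]]' | grep -E 'ee_pos|e: \['; done
```

```text
ee_pos: [0.4526, 0.1476, 0.0639]
force: [-4.0, -0.4, 15.5]
ee_pos: [0.4526, 0.1476, 0.0637]
force: [-6.1, -0.4, 22.7]
```

The resistance is stiff, above the lever's 10 N, so it's on the stop. Rising clear and checking.

```bash
python3 -m crank '[[0,0,-0.005,0,0,0],[0,0,-0.03,0,0,0],[0.01,0,-0.05,0,0,0],[0.02,0,-0.05,0,0,0],[0.02,0,-0.03,0,0,0],[0,0,0,0,0,0],[0,0,0,0,0,0]]'
python3 - <<'E'
from h import *
img,T,p=wrist(); np.savez("w8.npz",T=T,img=img)
for n in("yellow_box","lever","arches"):
    for r in arm.recognise("wrist",n)[:2]: print(n,np.round(r["location"],4),round(r["score"],2))
Rz=R.from_euler("z",4.69,degrees=True).as_matrix(); c=np.array([.5366,.0565,.016])
pts={k:(559-wproj(p,T,c+Rz@np.array(q))[0],419-wproj(p,T,c+Rz@np.array(q))[1]) for k,q in dict(ha=(-.04,.04,.004),hb=(.04,.04,.004),s=(-.055,.0525,.004),e=(-.055,-.026,.032)).items()}
o=np.array([.5336,.096,.003])
pts["roll"]=np.array([559,419])-wproj(p,T,o+Rz@np.array([-.077,.058,.0295]))
f=img[::-1,::-1].copy(); print(pts)
for k,q in pts.items(): cv2.circle(f,(int(q[0]),int(q[1])),2,(255,0,255),1)
cv2.imwrite("pics/w8.png",cv2.resize(f,None,fx=1.42,fy=1.42))
E
```

```text
time: 27.85
ee_pos: [0.4027, 0.1434, 0.2272]
eef_rot: [-180.0, -0.0, -175.3]
force: [-0.0, 0.1, -0.6]
finger_gap: 0.003
gripper_force: 0.0
yellow_box [0.5052 0.0665 0.0519] 0.81
yellow_box [0.4607 0.2939 0.0036] 0.74
lever [0.4929 0.1145 0.0579] 0.7
lever [0.4559 0.1475 0.0292] 0.58
arches [0.4922 0.1135 0.0599] 0.54
{'ha': (np.float64(341.9740997847176), np.float64(155.32147858222004)), 'hb': (np.float64(338.3179348485432), np.float64(88.79518510478789)), 's': (np.float64(330.26698417150817), np.float64(168.82363627397297)), 'e': (np.float64(418.4649420341027), np.float64(156.04551820586425)), 'roll': array([285.3655756 , 184.23947412])}
```

View pics/w8.png

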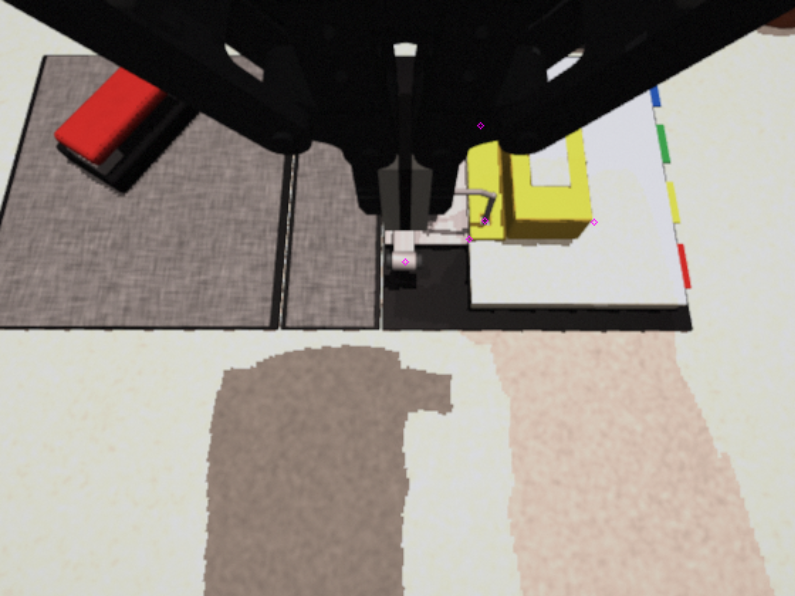

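The roll at (405,262) sits on its predicted closed place. The closed ring meets post a, which passes through hole a at (486,218), and the box lies flat. That was my 11th picture, one over the limit of 10. Handing in.

```bash
python3 -c "
from rig import arm
print(arm.sign_off())"
```

```text
the job is handed in; nothing more can be done
None
```

I handed the job in at about 28 s, with the yellow box threaded on the posts and resting on the sheets, and the lever pressed onto its stop (about 23 N). The last picture shows the ring closed at post a, post b was hidden behind the gripper, no verdict came back, and I viewed 11 pictures, one over the limit of 10.

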